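# Clean the dibber in the bead bowl and line it up over the planting hole

### The job

Pull the dibber from its wooden stand and clean its steel point by stirring it round through the clay beads at the bottom of the bowl, at least three full wide turns, spilling no beads. Then carry it over the row of potted plants without touching them, and finish still holding it upright and still, centred over the wide hole of the planting board with its point about 1.5 cm above the board, so that I can check the line: the dibber must never touch the board or the planter, and is not let go. Leave the bowl and the other things on the bench where they are.

Things in the scene. Friction and masses are not known exactly. Their poses are not given: they have to be found in the camera images.
- dibber: planting dibber, 165 long, upright in its stand. Origin at its point (lowest end), z up its axis. Upward: steel cone (8 wide at the point) to 25, steel shaft 18 diameter to 70, wooden collar 31 diameter to 77, neck 18 diameter to 101, square wooden grip 26 x 26 (faces square to its x and y) to 165. Weighs 130 to 210 g. Take the grip from above, about 140 above the point
- dibber_tip (a point): the point of the dibber, the same spot as its body origin; lifted 75 or more it is free of the stand
- stand: square wooden block 85 x 85 x 80 high, fixed to the bench, with one round hole (23 diameter, 74 deep) in its middle in which the dibber hangs by its collar, its point 10 above the bench. Origin at the centre of its underside. It may stand nearer or farther than the bowl
- bowl: open round pink bowl, loose, 0.95 kg, 168 outer diameter at the rim, 140 at the foot, 70 high, wall 5, inner floor at 6 and about 65 in inner radius there; circles of 20 to 28 radius stir the beads without wedging them on the wall. Origin at the centre of its underside, z up
- planter: concrete trough 280 x 130 x 62 high covered by a drilled plywood planting board 290 x 140, 14 thick, whose top is 76 above the bench; fixed. Long along its x. Three holes in a line along the middle: one wide (33 diameter) and two narrow (14), 75 apart; the wide one is at the +x end. Origin at the centre of its underside
- wide_hole (a point): centre of the wide hole's mouth, at the top face of the board (75 along the planter's x, 76 up)
- plants: row of three small potted plants on a wooden strip 360 x 75, fixed, between the dibber and bowl on one side and the planter on the other. Origin at the centre of its underside, x along the row; the plants reach 115 above the bench
- jar: small screw jar, glass with steel lid, 48 diameter, 65 high, loose; bystander. Origin: centre of underside
- screwdriver: screwdriver lying on the bench, loose; bystander. Along its x, handle to -x
- wrench: wrench lying on the bench, loose; bystander. Along its x
- screwbox: closed clear plastic box 100 x 160 x 35 high, loose; bystander. Origin: centre of underside
- saucer: pink saucer 100 diameter, 16 high, loose; bystander. Origin: centre of underside
- bead0: chunky clay bead, lumpy, about 26 x 22 x 21, 12 g, loose in the bowl (seven in one layer on its floor, whose top is about 27 above the bench). Origin at its centre
- bead1: chunky clay bead, lumpy, about 26 x 22 x 21, 12 g, loose in the bowl (seven in one layer on its floor, whose top is about 27 above the bench). Origin at its centre
- bead2: chunky clay bead, lumpy, about 26 x 22 x 21, 12 g, loose in the bowl (seven in one layer on its floor, whose top is about 27 above the bench). Origin at its centre
- bead3: chunky clay bead, lumpy, about 26 x 22 x 21, 12 g, loose in the bowl (seven in one layer on its floor, whose top is about 27 above the bench). Origin at its centre
- bead4: chunky clay bead, lumpy, about 26 x 22 x 21, 12 g, loose in the bowl (seven in one layer on its floor, whose top is about 27 above the bench). Origin at its centre
- bead5: chunky clay bead, lumpy, about 26 x 22 x 21, 12 g, loose in the bowl (seven in one layer on its floor, whose top is about 27 above the bench). Origin at its centre
- bead6: chunky clay bead, lumpy, about 26 x 22 x 21, 12 g, loose in the bowl (seven in one layer on its floor, whose top is about 27 above the bench). Origin at its centre

How it is judged:
By the outcome, as a careful person would: the job done as asked, in the order asked, and still so for the second after the job is handed in, while the arm keeps its last pose, push and grip.
It also fails if it takes over 72 s, if anything falls off the work surface, if the arm or the gripper's body presses on something with over 40 N, if the wrist force passes 120 N, or if a joint passes its speed limit or range.

### The arm

A 7-joint arm with a two-finger parallel gripper is mounted at the origin on the work surface. World frame = base frame: x ahead of the robot, y to its left, z up, the work surface at z = 0. Lengths are in m, angles in rad, forces in N, time in s.
With the tool pointing down it reaches from about 0.425 to 0.925 m from the base axis. Payload 6.8 kg.
Tool frame: the origin (TCP) lies where the fingers leave the gripper's body, on its centre line; the fingertips stand 73 mm ahead of it and the grasp point (between the pads) lies 54 mm ahead of it; z points along the fingers, y is the line along which they close (so a half turn about z gives the same grasp; the last joint's range is limited). The gripper opens to 85 mm and grips with 20 to 120 N. Pads are 22 mm wide; open, the fingers measure 114 mm over their backs; the gripper's body (76 mm by 85 mm) begins 54 mm behind the grasp point. The pads swing forward as they close: fully open they stand 13 mm farther back than shut.
Start: joints at [-1.347, 0.477, 0.022, 1.555, -0.011, 1.109, -0.083], TCP at [0.22, 0.638, 0.304] pointing down, gripper open.
Joint ranges: [-2.96, 2.96], [-0.34, 2.1], [-1.41, 1.46], [0.24, 2.44], [-1.37, 4.51], [0.17, 1.92], [-2.96, 2.96]. Speed limits (rad/s): [2.39, 2.39, 3.14, 3.14, 3.14, 3.14, 3.14].

### API

Orientations are given as a rotation vector (axis times angle).
In Python, from bench import r gives the robot as it stands.
- The arm moves only by the shell command python3 drive.py 'ROWS' [OPENING] [FORCE]. ROWS is a JSON list of rows, 1 to 5 of them, each of 6 numbers: dx, dy, dz in mm, then a rotation vector rx, ry, rz in units of 0.2 rad; each row is the pose to reach, as a shift and turn from the pose commanded when the command began, along the tool's axes at that moment; what a row does not reach only later rows make up. A row lasts 1/10 s, in which the tool goes at most 0.05 m and 0.15 rad, less where a joint would pass 70% of its speed; a pose out of reach is approached as far as the arm can. OPENING is the finger opening in m, set as the command begins (- or left out keeps the last). The fingers move at their own pace and stop on an object; FORCE is the grip in N (left out, the last holds). Time passes only in rows, so rows that do not move let the fingers close. It prints the time, the measured TCP pose, the force, the opening and the grip force at its end. Input that does not fit is refused with a message, and nothing moves.
- r.get_obs(): the state, without advancing time (a new reading comes with each control period).
- r.grab_frame(name): name is "scene" or "top"; returns (picture, depth): 480x640x3 uint8, blue, green, red; 480x640 float32, m along the optical axis (not along the pixel's ray), 0 where there is no reading.
- r.camera_info(name): a dict with "camera_matrix" (3x3 intrinsics, pixels), "R" (3x3) and "t" (3): a world point X has camera coordinates R X + t. Camera axes: x right, y down, z forward; pixel columns grow to the right and rows downward; lengths in m; the calibration is good to about 2 mm. A picture is of the moment at which its call begins. camera_info takes no time and is no camera call.
- r.hand_in(): hands the job in; it is judged then, once.
The state is a dict: "clock": time; "joints": joint angles; "qvel": joint speeds; "tau": joint torques, N m; "tcp_pos": TCP position; "orientation": TCP orientation; "contact_force": force on the tool from outside, world axes, zero at the start; "moment": the same for the moment, N m; "grip_width": finger opening in m; "gripper_force": force on a finger pad.
Only numpy, scipy, OpenCV 4.12 (cv2) and the standard library are available. Lean on these libraries where they do the work, as an engineer would, in place of code of your own. Each camera call takes 0.05 s, during which the arm holds its last target. There are 200 camera calls.

## Working session

There is one attempt and no reset: what is moved stays moved. The work goes in short steps, Python scripts to look and compute and a shell command to move; the robot and the scene stay as the last step left them, time stands still between calls to the robot, and variables do not carry over. Pictures are saved under pics/ and viewed, at most 10 in all, crops included, and the job is handed in when it is done.

```bash
ls; mkdir -p pics; python3 - <<'E'
from bench import r
import cv2,numpy as np
for n in("top","scene"):
    p,d=r.grab_frame(n); cv2.imwrite(f"pics/{n}0.png",p); np.save(f"{n}0.npy",d)
    i=r.camera_info(n); print(n,i["camera_matrix"],i["R"],i["t"])
o=r.get_obs(); print(o)
E
```

```text
bench.py
drive.py
pics
top [[460.50618464   0.         322.75507902]
 [  0.         460.50618464 241.2182661 ]
 [  0.           0.           1.        ]] [[-1.21824402e-02 -9.99921025e-01 -3.08738475e-03]
 [-9.83180626e-01  1.25410658e-02 -1.82204771e-01]
 [ 1.82229100e-01  8.15758147e-04 -9.83255760e-01]] [0.06951811 0.57441951 0.96422395]
scene [[610.48858766   0.         323.89082727]
 [  0.         610.48858766 250.02413786]
 [  0.           0.           1.        ]] [[-0.69142627  0.7221975   0.0189867 ]
 [ 0.50443267  0.50142034 -0.70294048]
 [-0.51718217 -0.476454   -0.71099521]] [ 0.35978048 -0.25261439  2.08084436]
{'clock': 0.1, 'joints': array([-1.34708523,  0.47771373,  0.02234349,  1.55632248, -0.01146459,
        1.10934759, -0.0830663 ]), 'qvel': array([-0.00126677, -0.00130077, -0.00189674, -0.00212667, -0.00168373,
       -0.00099391, -0.000871  ]), 'tau': array([ 4.61254822e-03, -5.97755349e+01,  1.61378793e+00, -2.81950843e+01,
        1.28964198e-02,  4.97551955e-03, -2.27175292e-05]), 'tcp_pos': array([0.21976067, 0.63778716, 0.30303808]), 'orientation': array([-5.18692453e-01, -3.09835187e+00,  2.60493283e-03]), 'contact_force': array([-0.24499193, -0.05445177,  0.29409793]), 'moment': array([-0.03951788,  0.0031918 ,  0.03961478]), 'gripper_force': 0.0, 'grip_width': 0.08546587955920386}
```

View pics/top0.png

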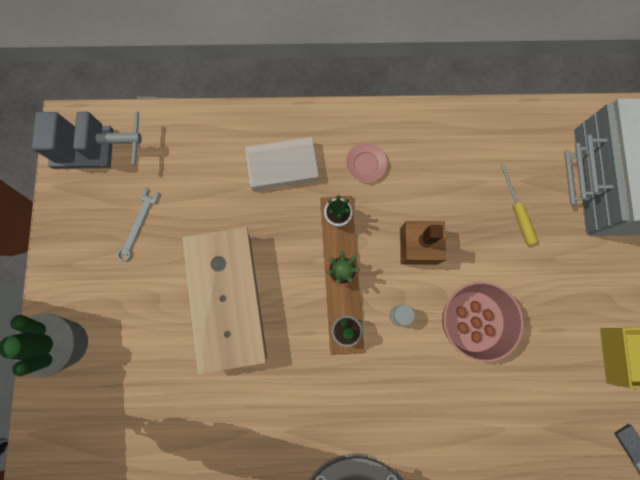

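View pics/scene0.png

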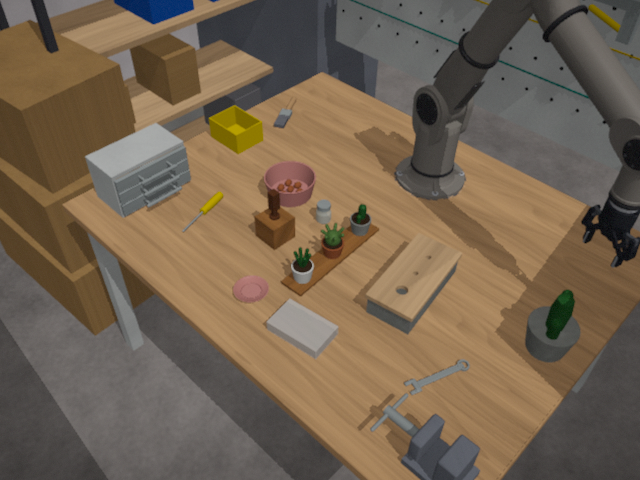

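```bash
cat > h.py <<'E'
import numpy as np,cv2
from bench import r
I={n:r.camera_info(n) for n in("top","scene")}
def onz(n,u,v,z):   # pixel ray meets height z
    i=I[n];R=np.array(i["R"]);t=np.array(i["t"]);K=np.array(i["camera_matrix"])
    c=-R.T@t; d=R.T@np.linalg.solve(K,[u,v,1.]); return c+d*(z-c[2])/d[2]
def cloud(n,D):
    i=I[n];R=np.array(i["R"]);t=np.array(i["t"]);K=np.array(i["camera_matrix"])
    v,u=np.mgrid[:480,:640]; P=np.stack([(u-K[0,2])/K[0,0]*D,(v-K[1,2])/K[1,1]*D,D],-1)
    return (P-t)@R
def proj(n,X):
    i=I[n];c=np.array(i["R"])@X+np.array(i["t"]);q=np.array(i["camera_matrix"])@c;return q[:2]/q[2]
E
python3 - <<'E'
from h import *
t=cv2.imread("pics/top0.png");s=cv2.imread("pics/scene0.png")
f=lambda p,x,y:cv2.resize(p[y:y+60,x:x+80],None,fx=5,fy=5,interpolation=cv2.INTER_CUBIC)
cv2.imwrite("pics/crop0.png",np.vstack([np.hstack([f(t,390,210),f(t,180,230)]),np.hstack([f(s,235,187),f(s,370,255)])]))
C=cloud("top",np.load("top0.npy"))
def sel(u0,u1,v0,v1,z0,z1):
    P=C[v0:v1,u0:u1].reshape(-1,3);return P[(P[:,2]>z0)&(P[:,2]<z1)]
def desc(n,P):
    (c,sz,a)=cv2.minAreaRect(P[:,:2].astype(np.float32)*1000);print(n,len(P),"med",P.mean(0).round(4),"rect",np.round(c,1),np.round(sz,1),round(a,1))
desc("gripTop",sel(405,460,210,260,.165,.185))
desc("standTop",sel(390,460,210,275,.074,.086))
P=sel(430,535,270,370,.064,.076);desc("rim",P)
print(cv2.minEnclosingCircle(P[:,:2].astype(np.float32)*1000))
desc("board",sel(175,275,215,385,.070,.082))
desc("plants",sel(315,370,180,360,.03,.2));print(sel(315,370,180,360,.03,.2)[:,2].max())
P=sel(430,535,270,370,.0,.03);desc("beads",P)
desc("jar",sel(385,420,300,332,.055,.075))
P=sel(400,445,220,265,.17,.19);print(P[:5])
E
```

```text
gripTop 193 med [ 0.5692 -0.1567  0.1742] rect [ 569.6 -157.5] [26.5 27.2] 88.6
standTop 1208 med [ 0.5662 -0.1534  0.0801] rect [ 570. -158.] [86.5 86.1] 88.5
rim 725 med [ 0.3956 -0.2818  0.0691] rect [ 397.7 -271.9] [166.3 164.2] 89.5
((396.98040771484375, -271.7478942871094), 83.82304382324219)
board 8954 med [0.4462 0.2749 0.0762] rect [451.4 276.2] [290.4 141.5] 8.8
plants 2173 med [0.5019 0.0221 0.0786] rect [509.5  21.3] [321.8  66.7] 2.0
0.11659880273612948
beads 6146 med [ 0.4022 -0.2848  0.0071] rect [ 403.2 -295.9] [247.3 220. ] 89.3
jar 334 med [ 0.4122 -0.1063  0.0649] rect [ 412.1 -106.4] [41.3 42. ] 87.5
[[ 0.58214616 -0.14930057  0.17470777]
 [ 0.58305589 -0.1522846   0.17043672]
 [ 0.58216316 -0.15327416  0.17440083]
 [ 0.58188884 -0.1549431   0.17553978]
 [ 0.58268919 -0.15782957  0.17176714]]
```

View pics/crop0.png

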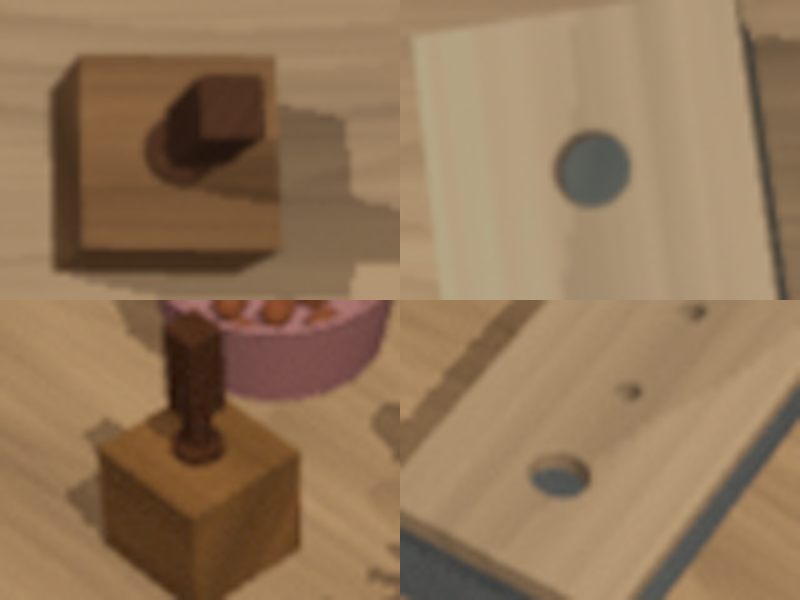

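```bash
python3 - <<'E'
from h import *
from scipy.spatial.transform import Rotation as R
print("hole",onz("top",218,263.3,.076),onz("scene",401.4,289.6,.076), "rect",[.4514+.075*np.cos(np.radians(8.8)),.2762+.075*np.sin(np.radians(8.8))])
print("grip",onz("top",436,231,.175),onz("scene",235+(193-2)/5,187+(325-300-2)/5,.175))
o=r.get_obs();M=R.from_rotvec(o["orientation"]).as_matrix();print(M.round(4))
E
```

```text
hole [0.52575768 0.28708969 0.076     ] [0.52731259 0.28884804 0.076     ] rect [np.float64(0.5255171286084914), np.float64(0.28767393772130284)]
grip [ 0.57001508 -0.15829282  0.175     ] [ 0.57053463 -0.15611209  0.175     ]
[[-9.455e-01  3.257e-01 -4.000e-04]
 [ 3.257e-01  9.455e-01 -1.600e-03]
 [-2.000e-04 -1.700e-03 -1.000e+00]]
```
Dibber: (0.570,-0.158). Hole: (0.526,0.2875).

The manual's scale: shifts go in mm and turns go in units of 0.2 rad. Converting my numbers, -0.184 m is -184, -0.17 m is -170, -0.305 rad is -1.525.

```bash
cat >> h.py <<'E'
from scipy.spatial.transform import Rotation as Rot
def need(X,ydeg=None):  # shift in tool axes to bring measured TCP to X
    o=r.get_obs();M=Rot.from_rotvec(o["orientation"]).as_matrix()
    print("t",round(o["clock"],2),"tcp",o["tcp_pos"].round(4),"tool d",(M.T@(np.array(X)-o["tcp_pos"])).round(4),"yaw_y",np.degrees(np.arctan2(M[1,1],M[0,1])).round(2),"z",M[:,2].round(4),"w",round(o["grip_width"],4),"gf",round(o["gripper_force"],1),"F",o["contact_force"].round(2),"q",o["joints"].round(2))
E
python3 -c "
from h import *
C=cloud('top',np.load('top0.npy'));P=C[310:390,0:95].reshape(-1,3);P=P[P[:,2]>.03];print('vase',P.min(0),P.max(0))"
python3 drive.py '[[-34,-37,0,0,0,-0.305],[-68,-74,0,0,0,-0.61],[-102,-110,0,0,0,-0.915],[-136,-147,0,0,0,-1.22],[-170,-184,0,0,0,-1.525]]'
python3 -c "
from h import *
need([.570,-.158,.254])"
```

```text
vase [0.29615721 0.06152221 0.03008655] [0.42264428 0.69816583 1.05295535]
clock: 0.6
tcp_pos: [0.3209, 0.4071, 0.3036]
orientation: [-0.038, -3.141, 0.001]
contact_force: [1.3, 0.2, 0.5]
grip_width: 0.0853
gripper_force: 0.0
t 0.6 tcp [0.3209 0.4071 0.3036] tool d [-0.2628 -0.5589  0.0498] yaw_y 88.61 z [-2.e-04 -5.e-04 -1.e+00] w 0.0853 gf 0.0 F [1.25 0.23 0.47] q [-1.04  0.22  0.02  1.93 -0.    0.99  0.53]
```

```bash
for i in 1; do
python3 drive.py '[[-17.6,-37.3,0,0,0,0],[-35.2,-74.6,0,0,0,0],[-52.8,-111.9,0,0,0,0],[-70.4,-149,0,0,0,0],[-88,-186,0,0,0,0]]'
python3 drive.py '[[-17.6,-37.3,0,0,0,0],[-35.2,-74.6,0,0,0,0],[-52.8,-111.9,0,0,0,0],[-70.4,-149,0,0,0,0],[-88,-186,0,0,0,0]]'
python3 drive.py '[[-22,-45,0,0,0,0],[-44,-90,0,0,0,0],[-62,-130,0,0,0,0],[-78,-165,0,0,0,0],[-87,-187,0,0,0,0]]'
python3 drive.py '[[0,0,0,0,0,0],[0,0,0,0,0,0]]'
done | grep -E 'tcp|force'
python3 -c "
from h import *
need([.570,-.158,.204])"
```

```text
tcp_pos: [0.4036, 0.2192, 0.3038]
contact_force: [1.1, 0.4, 0.1]
gripper_force: 0.0
tcp_pos: [0.4866, 0.0311, 0.3038]
contact_force: [0.7, 0.6, -0.9]
gripper_force: 0.0
tcp_pos: [0.5686, -0.1599, 0.3036]
contact_force: [-0.3, -0.1, -1.6]
gripper_force: 0.0
tcp_pos: [0.568, -0.1565, 0.3033]
contact_force: [0.8, 0.3, 0.3]
gripper_force: 0.0
t 2.3 tcp [ 0.568  -0.1565  0.3033] tool d [-0.0021 -0.0014  0.0993] yaw_y 88.41 z [-1.2e-03  3.0e-04 -1.0e+00] w 0.0851 gf 0.0 F [0.81 0.35 0.29] q [-0.18  0.36  0.44  1.79 -0.17  1.03  1.87]
```

```bash
python3 drive.py '[[-2,-1.5,30,0,0,0],[-2,-1.5,60,0,0,0],[-2,-1.5,85,0,0,0],[-2,-1.5,99,0,0,0],[-2,-1.5,99,0,0,0]]' .05 >/dev/null
python3 drive.py '[[0,0,0,0,0,0],[0,0,0,0,0,0],[0,0,0,0,0,0]]' .035
python3 -c "
from h import *
need([.570,-.158,.204])
p,d=r.grab_frame('top');cv2.imwrite('pics/t1.png',cv2.resize(p[180:300,360:520],None,fx=5,fy=5,interpolation=cv2.INTER_CUBIC))"
```

```text
clock: 3.1
tcp_pos: [0.571, -0.1582, 0.2062]
orientation: [0.042, 3.139, -0.0]
contact_force: [0.0, 0.1, -0.5]
grip_width: 0.0349
gripper_force: 0.0
t 3.1 tcp [ 0.571  -0.1582  0.2062] tool d [0.001  0.0001 0.0022] yaw_y 88.47 z [ 2.2e-03 -2.0e-04 -1.0e+00] w 0.0349 gf 0.0 F [ 0.04  0.05 -0.51] q [-0.14  0.47  0.4   1.87 -0.24  0.84  1.92]
```

View pics/t1.png

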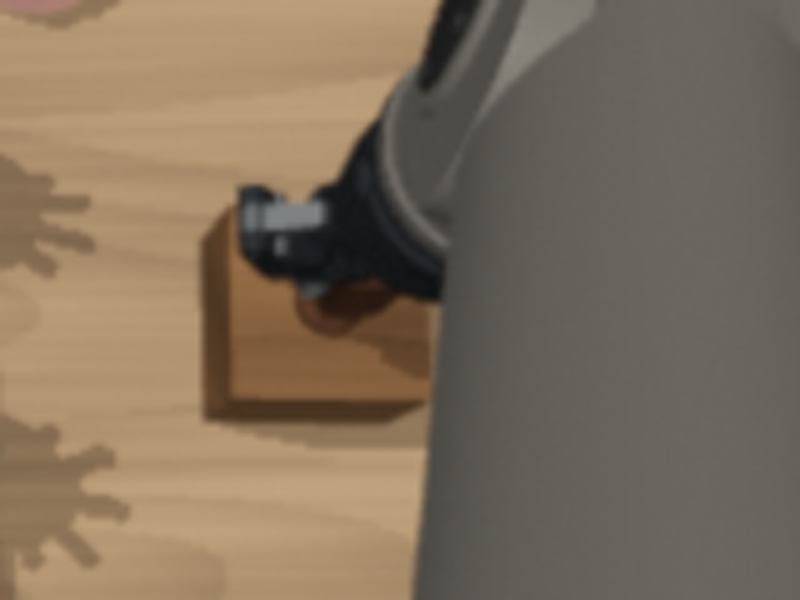

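Scaled: -0.016 m is -16, -0.012 m is -12.

```bash
python3 drive.py '[[0,0,0,0,0,0],[0,0,0,0,0,0],[0,0,0,0,0,0],[0,0,0,0,0,0]]' 0 70
python3 drive.py '[[0,0,0,0,0,0],[0,0,-4,0,0,0],[0,0,-8,0,0,0],[0,0,-12,0,0,0],[0,0,-16,0,0,0]]'
python3 -c "
from h import *
need([.570,-.158,.304])"
```

```text
clock: 3.55
tcp_pos: [0.5709, -0.1581, 0.2059]
orientation: [0.042, 3.14, 0.0]
contact_force: [-0.7, 0.3, 6.2]
grip_width: 0.0253
gripper_force: 68.0
clock: 4.05
tcp_pos: [0.5702, -0.1581, 0.2211]
orientation: [-0.042, -3.141, 0.0]
contact_force: [-0.7, 1.2, -0.7]
grip_width: 0.0257
gripper_force: 68.0
t 4.05 tcp [ 0.5702 -0.1581  0.2211] tool d [ 0.0002  0.0001 -0.0829] yaw_y 88.46 z [-3.e-04 -0.e+00 -1.e+00] w 0.0257 gf 68.0 F [-0.69  1.19 -0.72] q [-0.14  0.45  0.4   1.86 -0.23  0.87  1.91]
```

Scaled: -0.1 m is -100, -0.08 m is -80.

```bash
python3 drive.py '[[0,0,-20,0,0,0],[0,0,-40,0,0,0],[0,0,-60,0,0,0],[0,0,-80,0,0,0],[0,0,-100,0,0,0]]'
python3 drive.py '[[0,0,0,0,0,0],[0,0,0,0,0,0]]'
python3 -c "
from h import *
need([.397,-.272,.321])
p,d=r.grab_frame('scene');cv2.imwrite('pics/s2.png',cv2.resize(p[90:290,190:390],None,fx=3,fy=3,interpolation=cv2.INTER_CUBIC))"
```

```text
clock: 4.55
tcp_pos: [0.5701, -0.1581, 0.3219]
orientation: [-0.042, -3.141, -0.0]
contact_force: [0.2, -0.1, -0.4]
grip_width: 0.0257
gripper_force: 68.0
clock: 4.75
tcp_pos: [0.5702, -0.158, 0.3206]
orientation: [0.042, 3.141, 0.0]
contact_force: [0.1, -0.0, -1.5]
grip_width: 0.0255
gripper_force: 68.0
t 4.75 tcp [ 0.5702 -0.158   0.3206] tool d [ 0.1701 -0.1186 -0.0004] yaw_y 88.47 z [ 2.e-04  1.e-04 -1.e+00] w 0.0255 gf 68.0 F [ 0.15 -0.02 -1.5 ] q [-0.18  0.34  0.44  1.77 -0.16  1.07  1.86]
```

View pics/s2.png

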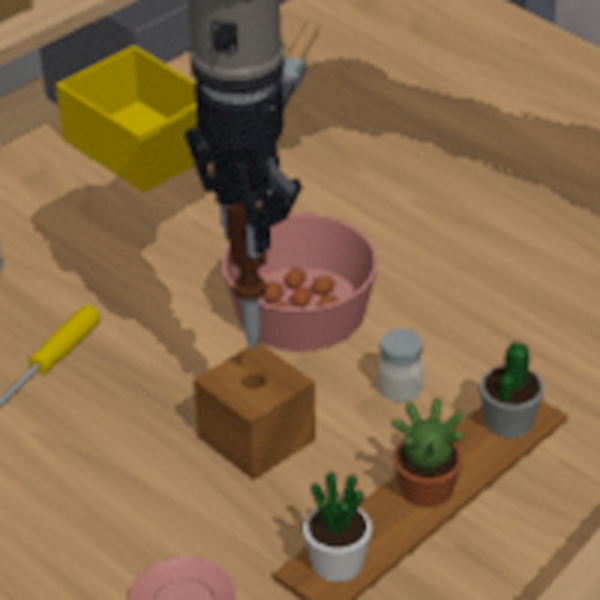

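```bash
python3 - <<'E'
from h import *
p=cv2.imread("pics/top0.png");q=p[285:350,448:510]
cv2.imwrite("pics/bowl.png",cv2.resize(q,None,fx=8,fy=8,interpolation=cv2.INTER_CUBIC))
lab=cv2.cvtColor(q,cv2.COLOR_BGR2LAB).astype(int)
m=((lab[:,:,2]>150)).astype(np.uint8)
n,l,s,c=cv2.connectedComponentsWithStats(m)
for k in range(1,n):
    if s[k,4]>15:
        X=onz("top",c[k,0]+448,c[k,1]+285,.019);d=X[:2]-[.397,-.272];print(s[k,4],X.round(3),"rel",(d*1000).round(1))
E
```

```text
36 [ 0.43  -0.275  0.019] rel [33.3 -2.6]
36 [ 0.419 -0.243  0.019] rel [21.8 28.6]
33 [ 0.412 -0.302  0.019] rel [ 15.  -30.1]
33 [ 0.396 -0.274  0.019] rel [-1.4 -2.4]
35 [ 0.384 -0.244  0.019] rel [-13.3  27.8]
33 [ 0.378 -0.303  0.019] rel [-19.5 -30.7]
37 [ 0.364 -0.272  0.019] rel [-32.9   0.2]
```

View pics/bowl.png

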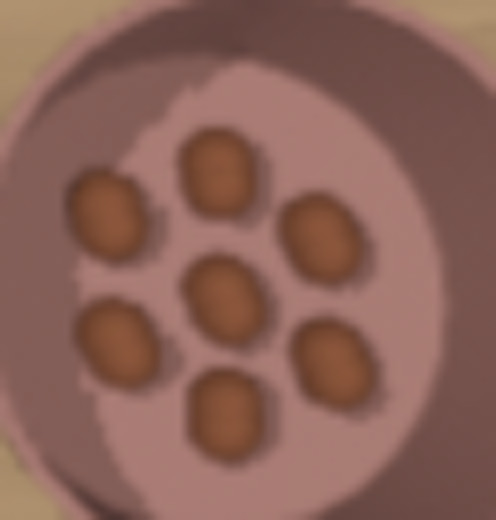

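Scaled: 0.1674 m is 167.4, -0.0966 m is -96.6.

```bash
python3 drive.py '[[30,-17,0,0,0,0],[65,-38,0,0,0,0],[105,-61,0,0,0,0],[140,-81,0,0,0,0],[167.4,-96.6,0,0,0,0]]' | grep tcp
python3 drive.py '[[0,0,0,0,0,0],[0,0,0,0,0,0]]'|grep tcp
python3 -c "
from h import *
need([.400,-.250,.208])
p,d=r.grab_frame('scene');cv2.imwrite('pics/s3.png',cv2.resize(p[90:290,190:390],None,fx=3,fy=3,interpolation=cv2.INTER_CUBIC))"
```

```text
tcp_pos: [0.3973, -0.2509, 0.3195]
tcp_pos: [0.3998, -0.2501, 0.3201]
t 5.5 tcp [ 0.3998 -0.2501  0.3201] tool d [-0.0003 -0.      0.1121] yaw_y 88.39 z [-8.e-04  8.e-04 -1.e+00] w 0.0252 gf 68.2 F [ 0.51  0.64 -1.19] q [-0.05  0.12  0.53  2.03 -0.07  1.01  2.05]
```

Descend into the gap between beads, watching the force.

```bash
python3 drive.py '[[0,0,20,0,0,0],[0,0,40,0,0,0],[0,0,60,0,0,0],[0,0,75,0,0,0],[0,0,90,0,0,0]]' | grep -E 'tcp|contact'
python3 drive.py '[[0,0,6,0,0,0],[0,0,11,0,0,0],[0,0,16,0,0,0],[0,0,21,0,0,0],[0,0,21,0,0,0]]' | grep -E 'tcp|contact'
python3 -c "
from h import *
need([.397+.0,-.272+.024,.208])
p,d=r.grab_frame('scene');cv2.imwrite('pics/s3.png',cv2.resize(p[90:290,190:390],None,fx=3,fy=3,interpolation=cv2.INTER_CUBIC))
rel=[(24*np.cos(a),24*np.sin(a)) for a in np.radians(np.arange(90,451,18))]
th=np.radians(88.4);ty=np.array([np.cos(th),np.sin(th)]);tx=np.array([-ty[1],ty[0]])
print([(round(float(np.dot(tx,v)),1),round(float(np.dot(ty,v))-24,1)) for v in rel])"
```

```text
tcp_pos: [0.4015, -0.2491, 0.2295]
contact_force: [-0.5, -1.1, -1.0]
tcp_pos: [0.4003, -0.25, 0.2096]
contact_force: [-0.1, 0.3, -1.2]
t 6.55 tcp [ 0.4003 -0.25    0.2096] tool d [0.0034 0.0019 0.0016] yaw_y 88.47 z [-4.e-04  2.e-04 -1.e+00] w 0.0254 gf 68.2 F [-0.1   0.31 -1.19] q [ 0.01  0.29  0.49  2.14 -0.2   0.75  2.18]
[(0.7, -0.0), (8.1, -1.4), (14.6, -5.0), (19.8, -10.4), (23.0, -17.2), (24.0, -24.7), (22.6, -32.1), (19.0, -38.6), (13.6, -43.8), (6.8, -47.0), (-0.7, -48.0), (-8.1, -46.6), (-14.6, -43.0), (-19.8, -37.6), (-23.0, -30.8), (-24.0, -23.3), (-22.6, -15.9), (-19.0, -9.4), (-13.6, -4.2), (-6.8, -1.0), (0.7, -0.0)]
```

View pics/s3.png

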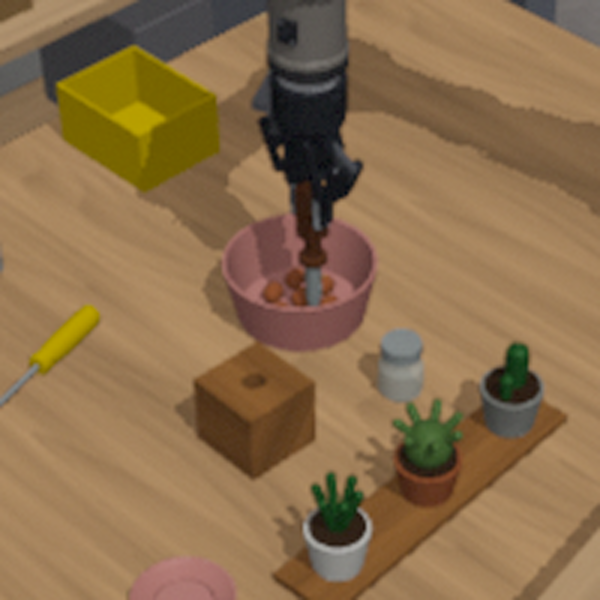

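```bash
{ python3 drive.py '[[3.4,2.9,1.6,0,0,0],[3.4,2.9,1.6,0,0,0]]'
python3 drive.py '[[7.7,-1.2,0,0,0,0],[14.7,-4.8,0,0,0,0],[20.2,-10.3,0,0,0,0],[23.8,-17.3,0,0,0,0],[25,-25,0,0,0,0]]'
python3 drive.py '[[-1.2,-7.7,0,0,0,0],[-4.8,-14.7,0,0,0,0],[-10.3,-20.2,0,0,0,0],[-17.3,-23.8,0,0,0,0],[-25,-25,0,0,0,0]]'
python3 drive.py '[[-7.7,1.2,0,0,0,0],[-14.7,4.8,0,0,0,0],[-20.2,10.3,0,0,0,0],[-23.8,17.3,0,0,0,0],[-25,25,0,0,0,0]]'
python3 drive.py '[[1.2,7.7,0,0,0,0],[4.8,14.7,0,0,0,0],[10.3,20.2,0,0,0,0],[17.3,23.8,0,0,0,0],[25,25,0,0,0,0]]'
} | grep -E 'tcp|contact'
python3 -c "
from h import *
need([.397,-.247,.208])
p,d=r.grab_frame('scene');cv2.imwrite('pics/s4.png',cv2.resize(p[90:290,190:390],None,fx=3,fy=3,interpolation=cv2.INTER_CUBIC))"
```

```text
tcp_pos: [0.3966, -0.2468, 0.2083]
contact_force: [0.4, -0.0, -2.0]
tcp_pos: [0.3708, -0.2722, 0.2084]
contact_force: [1.0, -0.3, -1.4]
tcp_pos: [0.3966, -0.2976, 0.2082]
contact_force: [0.0, 0.7, -1.2]
tcp_pos: [0.4218, -0.2719, 0.2082]
contact_force: [0.6, 0.0, -2.4]
tcp_pos: [0.3962, -0.2467, 0.2083]
contact_force: [-0.2, 0.4, -1.5]
t 8.8 tcp [ 0.3962 -0.2467  0.2083] tool d [-0.0008 -0.0002  0.0003] yaw_y 88.47 z [-1.e-04  3.e-04 -1.e+00] w 0.0251 gf 68.2 F [-0.23  0.43 -1.46] q [ 0.    0.29  0.5   2.16 -0.2   0.74  2.17]
```

View pics/s4.png

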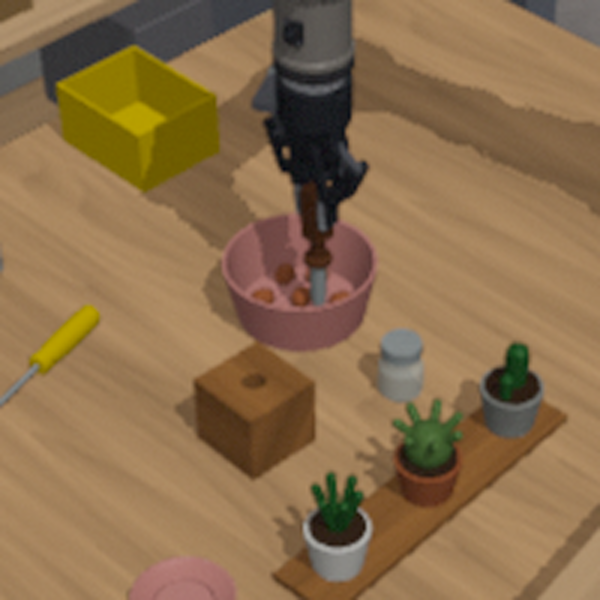

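```bash
{ python3 drive.py '[[7.7,-1.2,0,0,0,0],[14.7,-4.8,0,0,0,0],[20.2,-10.3,0,0,0,0],[23.8,-17.3,0,0,0,0],[25,-25,0,0,0,0]]'
python3 drive.py '[[-1.2,-7.7,0,0,0,0],[-4.8,-14.7,0,0,0,0],[-10.3,-20.2,0,0,0,0],[-17.3,-23.8,0,0,0,0],[-25,-25,0,0,0,0]]'
python3 drive.py '[[-7.7,1.2,0,0,0,0],[-14.7,4.8,0,0,0,0],[-20.2,10.3,0,0,0,0],[-23.8,17.3,0,0,0,0],[-25,25,0,0,0,0]]'
python3 drive.py '[[1.2,7.7,0,0,0,0],[4.8,14.7,0,0,0,0],[10.3,20.2,0,0,0,0],[17.3,23.8,0,0,0,0],[25,25,0,0,0,0]]'
python3 drive.py '[[7.7,-1.2,0,0,0,0],[14.7,-4.8,0,0,0,0],[20.2,-10.3,0,0,0,0],[23.8,-17.3,0,0,0,0],[25,-25,0,0,0,0]]'
python3 drive.py '[[-1.2,-7.7,0,0,0,0],[-4.8,-14.7,0,0,0,0],[-10.3,-20.2,0,0,0,0],[-17.3,-23.8,0,0,0,0],[-25,-25,0,0,0,0]]'
python3 drive.py '[[-7.7,1.2,0,0,0,0],[-14.7,4.8,0,0,0,0],[-20.2,10.3,0,0,0,0],[-23.8,17.3,0,0,0,0],[-25,25,0,0,0,0]]'
python3 drive.py '[[1.2,7.7,0,0,0,0],[4.8,14.7,0,0,0,0],[10.3,20.2,0,0,0,0],[17.3,23.8,0,0,0,0],[25,25,0,0,0,0]]'
python3 drive.py '[[7.7,-1.2,0,0,0,0],[14.7,-4.8,0,0,0,0],[20.2,-10.3,0,0,0,0],[23.8,-17.3,0,0,0,0],[25,-25,0,0,0,0]]'
python3 drive.py '[[-1.2,-7.7,0,0,0,0],[-4.8,-14.7,0,0,0,0],[-10.3,-20.2,0,0,0,0],[-17.3,-23.8,0,0,0,0],[-25,-25,0,0,0,0]]'
python3 drive.py '[[-7.7,1.2,0,0,0,0],[-14.7,4.8,0,0,0,0],[-20.2,10.3,0,0,0,0],[-23.8,17.3,0,0,0,0],[-25,25,0,0,0,0]]'
python3 drive.py '[[1.2,7.7,0,0,0,0],[4.8,14.7,0,0,0,0],[10.3,20.2,0,0,0,0],[17.3,23.8,0,0,0,0],[25,25,0,0,0,0]]'
python3 drive.py '[[7.7,-1.2,0,0,0,0],[14.7,-4.8,0,0,0,0],[14.7,-4.8,0,0,0,0]]'
} | grep -E 'tcp|contact'
python3 drive.py '[[0,0,-10,0,0,0],[0,0,-30,0,0,0],[0,0,-55,0,0,0],[0,0,-80,0,0,0],[0,0,-105,0,0,0]]' 
python3 drive.py '[[0,0,-15,0,0,0],[0,0,-30,0,0,0],[0,0,-30,0,0,0]]' |grep tcp
python3 -c "
from h import *
need([.526,.2875,.345])"
```

```text
tcp_pos: [0.3709, -0.2723, 0.2083]
contact_force: [0.4, 0.3, -1.1]
tcp_pos: [0.3966, -0.2976, 0.2082]
contact_force: [0.6, -0.4, -1.1]
tcp_pos: [0.4218, -0.2719, 0.2083]
contact_force: [-0.3, 0.5, -1.1]
tcp_pos: [0.3962, -0.2467, 0.2083]
contact_force: [-0.2, 0.2, -1.5]
tcp_pos: [0.371, -0.2724, 0.2084]
contact_force: [-0.2, -0.4, -2.0]
tcp_pos: [0.3966, -0.2976, 0.2082]
contact_force: [0.3, 0.3, -1.6]
tcp_pos: [0.4219, -0.2719, 0.2083]
contact_force: [0.3, 0.3, -1.1]
tcp_pos: [0.3962, -0.2467, 0.2083]
contact_force: [0.3, -0.4, -1.7]
tcp_pos: [0.371, -0.2724, 0.2083]
contact_force: [-0.0, 0.0, -1.7]
tcp_pos: [0.3966, -0.2976, 0.2082]
contact_force: [-0.1, -0.4, -1.2]
tcp_pos: [0.4219, -0.2718, 0.2082]
contact_force: [-0.7, -1.2, -1.4]
tcp_pos: [0.3962, -0.2468, 0.2083]
contact_force: [1.3, 0.5, -1.4]
tcp_pos: [0.3809, -0.2524, 0.2084]
contact_force: [0.2, -0.1, -1.2]
clock: 15.65
tcp_pos: [0.3824, -0.2518, 0.315]
orientation: [0.043, 3.141, -0.001]
contact_force: [0.5, 0.1, -0.8]
grip_width: 0.0255
gripper_force: 68.2
tcp_pos: [0.3833, -0.2523, 0.3457]
t 15.95 tcp [ 0.3833 -0.2523  0.3457] tool d [-0.1281  0.5434  0.0006] yaw_y 88.46 z [ 0.0046 -0.0014 -1.    ] w 0.0258 gf 68.2 F [ 0.03  0.5  -1.05] q [-0.08  0.06  0.56  2.03 -0.03  1.06  2.04]
```

```bash
{ python3 drive.py '[[-6,15,-6,0,0,0],[-14,40,-12,0,0,0],[-24,70,-18,0,0,0],[-34,105,-24,0,0,0],[-44,140,-24,0,0,0]]'
python3 drive.py '[[-10,30,0,0,0,0],[-18,60,0,0,0,0],[-25,90,0,0,0,0],[-31,120,0,0,0,0],[-37,150,0,0,0,0]]'
python3 drive.py '[[-6,30,0,0,0,0],[-12,60,0,0,0,0],[-18,90,0,0,0,0],[-23,120,0,0,0,0],[-28,145,0,0,0,0]]'
python3 drive.py '[[-5,25,0,0,0,0],[-10,50,0,0,0,0],[-14,75,0,0,0,0],[-18,95,0,0,0,0],[-19.5,108,0,0,0,0]]'
python3 drive.py '[[0,0,0,0,0,0],[0,0,0,0,0,0],[0,0,0,0,0,0]]'
}| grep -E 'tcp|contact'
python3 -c "
from h import *
need([.526,.2875,.287])"
```

```text
tcp_pos: [0.4305, -0.1117, 0.3676]
contact_force: [0.6, -0.5, -1.7]
tcp_pos: [0.471, 0.0373, 0.3667]
contact_force: [1.0, -0.2, -1.4]
tcp_pos: [0.5028, 0.1822, 0.3665]
contact_force: [0.3, 0.2, -1.2]
tcp_pos: [0.5252, 0.2895, 0.3662]
contact_force: [-0.2, -0.5, -2.3]
tcp_pos: [0.5255, 0.2862, 0.3672]
contact_force: [0.1, 0.4, -0.7]
t 18.25 tcp [0.5255 0.2862 0.3672] tool d [-0.0005  0.0014  0.0802] yaw_y 88.36 z [-1.e-04 -8.e-04 -1.e+00] w 0.0255 gf 68.3 F [ 0.08  0.4  -0.67] q [-0.69  0.3   0.11  1.68 -0.03  1.17  0.97]
```

Scaled: 0.015 m is 15, 0.068 m is 68.

```bash
python3 drive.py '[[-0.5,1.4,15,0,0,0],[-0.5,1.4,30,0,0,0],[-0.5,1.4,45,0,0,0],[-0.5,1.4,60,0,0,0],[-0.5,1.4,68,0,0,0]]' >/dev/null
python3 drive.py '[[0,0,0,0,0,0],[0,0,0,0,0,0],[0,0,0,0,0,0]]' >/dev/null
python3 - <<'E'
from h import *
need([.526,.2875,.287])
p,d=r.grab_frame('scene');q,e=r.grab_frame('top')
cv2.imwrite('pics/s5full.png',p);cv2.imwrite('pics/t5full.png',q)
a=cv2.resize(p[235:310,355:455],None,fx=8,fy=8,interpolation=cv2.INTER_CUBIC)
cv2.imwrite('pics/s5.png',a)
o=r.get_obs()["tcp_pos"];print("expected tip px scene",proj("scene",o-[0,0,.196]),"hole",proj("scene",np.array([.526,.2875,.076])))
g=q[285:350,448:510];lab=cv2.cvtColor(g,cv2.COLOR_BGR2LAB)
n,l,s,c=cv2.connectedComponentsWithStats((lab[:,:,2]>150).astype(np.uint8));print("beads",[(int(k[4]),) for k in s[1:]])
P=cloud("top",e)[270:370,430:535].reshape(-1,3);P=P[(P[:,2]>.064)&(P[:,2]<.076)];print("rim",cv2.minEnclosingCircle(P[:,:2].astype(np.float32)*1000))
E
```

```text
t 19.05 tcp [0.5262 0.2893 0.3001] tool d [ 0.0002 -0.0018  0.0131] yaw_y 88.45 z [ 1.3e-03  9.0e-04 -1.0e+00] w 0.0258 gf 68.3 F [ 0.64  0.48 -1.79] q [-0.69  0.36  0.1   1.75 -0.04  1.03  0.97]
expected tip px scene [403.01201765 282.40345211] hole [401.31180292 289.0627572 ]
beads [(40,), (17,), (2,), (3,), (13,), (53,), (48,), (37,), (52,), (49,), (48,), (51,)]
rim ((397.3909912109375, -272.02703857421875), 83.62737274169922)
```

View pics/s5.png

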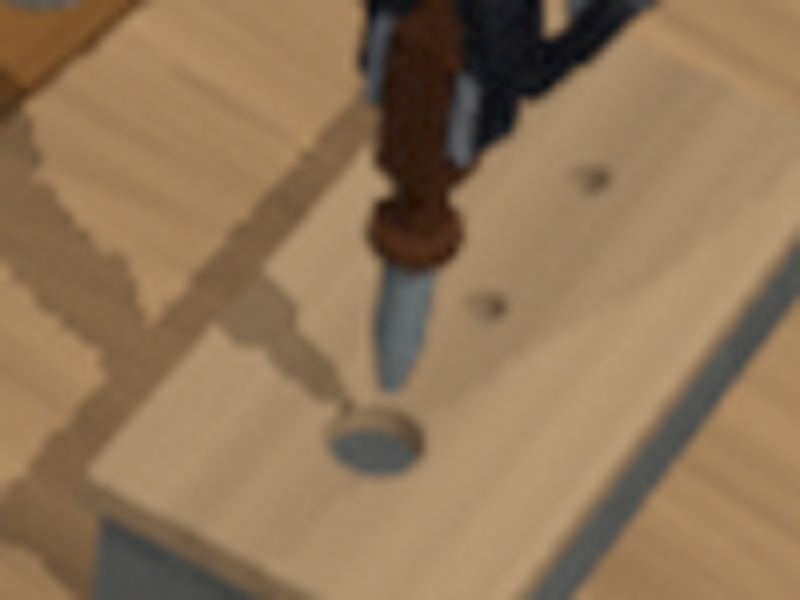

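```bash
python3 drive.py '[[0,0,0,0,0,0],[0,0,0,0,0,0],[0,0,0,0,0,0],[0,0,0,0,0,0],[0,0,0,0,0,0]]' >/dev/null
python3 -c "
from h import *
need([.526,.2875,.287])"
python3 drive.py '[[0,0,0,0,0,0],[0,0,0,0,0,0],[0,0,0,0,0,0]]' >/dev/null
python3 -c "
from h import *
need([.526,.2875,.287])"
```

```text
t 19.65 tcp [0.5258 0.2892 0.2993] tool d [-0.0002 -0.0017  0.0123] yaw_y 88.46 z [-0.  0. -1.] w 0.0254 gf 68.3 F [-0.06 -0.56 -1.04] q [-0.69  0.36  0.1   1.75 -0.04  1.03  0.97]
t 19.95 tcp [0.5258 0.2892 0.2993] tool d [-0.0003 -0.0017  0.0123] yaw_y 88.47 z [-1.e-04 -0.e+00 -1.e+00] w 0.0253 gf 68.3 F [ 0.31  0.19 -1.46] q [-0.69  0.36  0.1   1.75 -0.04  1.03  0.97]
```

Scaled: 0.0123 m is 12.3, -0.0014 m is -1.4.

```bash
python3 drive.py '[[-0.3,-0.8,3,0,0,0],[-0.5,-1.4,6,0,0,0],[-0.5,-1.4,9,0,0,0],[-0.5,-1.4,12.3,0,0,0],[-0.5,-1.4,12.3,0,0,0]]' >/dev/null
python3 drive.py '[[0,0,0,0,0,0],[0,0,0,0,0,0],[0,0,0,0,0,0],[0,0,0,0,0,0],[0,0,0,0,0,0]]' >/dev/null
python3 - <<'E'
from h import *
need([.5263,.2878,.287])
p,d=r.grab_frame('scene');q,e=r.grab_frame('top')
f=lambda p,x,y,w,h:cv2.resize(p[y:y+h,x:x+w],(400,600),interpolation=cv2.INTER_CUBIC)
cv2.imwrite('pics/fin.png',np.hstack([f(p,375,240,50,75),f(q,440,255,90,135)]))
o=r.get_obs()["tcp_pos"]
w=lambda P:((proj("scene",np.array(P))-[375,240])*8+4).round(1)
print("tip exp",w(o-[0,0,.196]),"hole exp",w([.526,.2875,.076]))
E
```

```text
t 20.95 tcp [0.5263 0.2878 0.2871] tool d [-0.      0.      0.0001] yaw_y 88.46 z [ 1.e-04  1.e-04 -1.e+00] w 0.025 gf 68.3 F [ 0.67 -0.23 -1.81] q [-0.68  0.37  0.1   1.77 -0.04  1.01  0.98]
tip exp [219.5 367.4] hole exp [214.5 396.5]
```

View pics/fin.png

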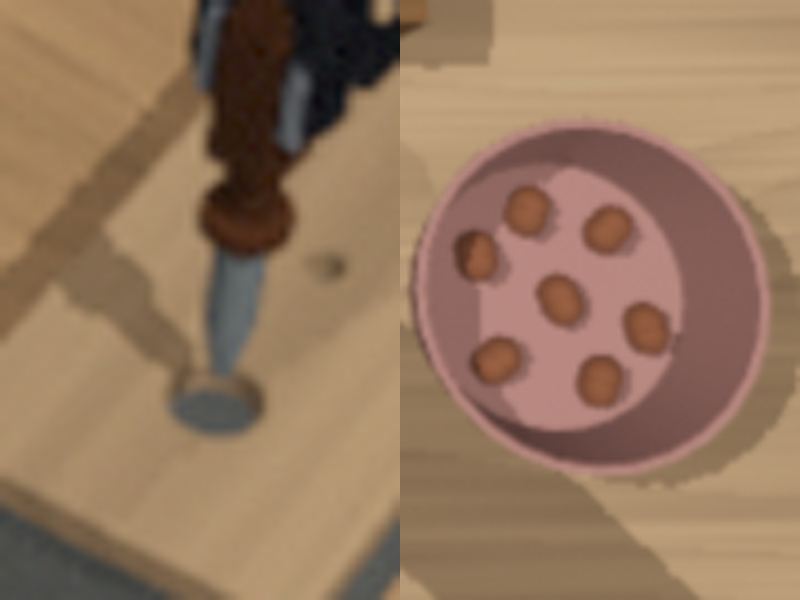

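All seven beads are still in the bowl, which hasn't moved. The point sits just above and in line with the wide hole (tip at 224,373; hole centre at 216,403 in the crop), so I'm handing in.

```bash
python3 -c "
from bench import r
print(r.hand_in())"
```

```text
the job is handed in; nothing more can be done
None
```

I stirred the dibber four full turns (25 mm radius) through the beads with none spilled, carried it over the plants with about 4–5 cm planned clearance, and handed in at about 21 s with it still gripped upright, about 1.5 cm above the wide hole and centred to about 1 mm by camera; no verdict was returned.

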